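Fetch the scrub pad out of the lidded box and put it in the caddy

ROBOT

A 6-joint arm with a two-finger parallel gripper is mounted at the origin on the work surface. World frame = base frame: x ahead of the robot, y to its left, z up, the work surface at z = 0. Lengths are in m, angles in rad, forces in N, time in s.
With the tool pointing down it reaches from about 0.375 to 0.975 m from the base axis. Payload 3.8 kg.
Tool frame: the origin (TCP) lies at the very end of the fingers, on their centre line; the grasp point (between the pads) lies 19 mm behind it; z points along the fingers, y is the line along which they close (so a half turn about z gives the same grasp; the last joint's range is limited). The gripper opens to 85 mm and grips with 20 to 120 N. Pads are 22 mm wide; open, the fingers measure 114 mm over their backs; the gripper's body (76 mm by 85 mm) begins 54 mm behind the grasp point. The pads swing forward as they close: fully open they stand 13 mm farther back than shut.
Start: joints at [1.171, 0.264, 1.604, -0, 1.274, -0.037], TCP at [0.24, 0.631, 0.231] pointing down, gripper open.
Joint ranges: [-2.63, 2.63], [-0.94, 2.18], [0.31, 2.57], [-1.31, 4.45], [0, 2.66], [-2.55, 2.55]. Speed limits (rad/s): [2.57, 2.57, 3.14, 3.14, 3.14, 3.14].

INTERFACE

Orientations are given as a rotation vector (axis times angle).
In Python, from workcell import * gives the robot as it stands.
- The arm moves only by the shell command python3 -m crank 'ROWS' [OPENING] [FORCE]. ROWS is JSON, a list that holds one entry, the list of rows, each a list of 6 numbers: the shift along the tool's x, y, z in cm, then the turn, a rotation vector about the tool's x, y, z in rad. In form: [[[dx, dy, dz, ax, ay, az], ...]]. A call has 1 to 8 rows; each row shifts and turns the commanded pose from where the row before left it, along the tool's axes as they then stand; what a row does not reach is not made up. A row lasts 1/12 s, in which the tool goes at most 41.7 mm and 7.16 degrees, less where a joint would pass 70% of its speed; a pose out of reach is approached as far as the arm can. A call with a gripper value outside its range is refused whole. OPENING is the finger opening in cm, from 0 to 8.54, set as the call begins (- or left out, the last holds). The fingers move at their own pace and stop on an object; FORCE is the grip in N (left out, the last holds). Time passes only in rows, so rows that do not move let the fingers close. It gives the time, the measured TCP pose, the force, the opening and the grip force at its end, in the units of the state.
- read_state(): the state, without advancing time (a new reading comes with each control period).
- read_camera(name): name is "scene" or "top"; returns the picture (480x640x3 uint8, blue, green, red); there is no depth.
- camera_model(name): a dict with "camera_matrix" (3x3 intrinsics, pixels), "R" (3x3) and "t" (3): a world point X has camera coordinates R X + t. Camera axes: x right, y down, z forward; pixel columns grow to the right and rows downward; lengths in m; the calibration is good to about 2 mm. A picture is of the moment at which its call begins. camera_model takes no time and is no camera call.
- finish_job(): hands the job in; it is judged then, once.
The state is a dict: "time": time; "q": joint angles; "joint_vel": joint speeds; "joint_torque": joint torques, N m; "tool_pos": TCP position; "tcp_rot": TCP orientation; "wrist_force": force on the tool from outside, world axes, zero at the start; "torque": the same for the moment, N m; "width": opening from 0.0 (shut) to 1.0 (fully open); "grip_force": force on a finger pad.
Only numpy, scipy, OpenCV 4.12 (cv2) and the standard library are available. Lean on these libraries where they do the work, as an engineer would, in place of code of your own. Each camera call takes 0.05 s, during which the arm holds its last target. There are 200 camera calls.

TASK

Lift the lid of the grey cleaning box, without flinging or slamming it, until it leans back by itself on its stop. Then take the scrub pad out of the box and set it down flat, grip side up, on the floor of the one empty compartment of the turntable caddy. Leave the lid resting open so that the box can air, and leave the peg basket, the tray and the mug where they stand.

Things in the scene. Friction and masses are not known exactly. Their poses are not given: they have to be found in the camera images.
- box: grey plastic box, fixed, 150 (x) by 200 (y) by 85 mm high without lid, walls and floor 5 mm, open inside; origin at the centre of its underside; its x axis points from the front (bar side, towards the robot) to the hinge side, z up
- lid (a joint): hinge angle of the box's lid: 0 shut, grows as the lid is lifted, 1.9 rad resting on its stop (leaning back past upright); about 0.25 kg and no spring: let go before it is upright (1.57) it falls shut, past upright it sinks to the stop by itself
- lid_hinge (a point): middle of the hinge line, on the top of the box's far wall at the outer face (85 mm above the slab); the lid plate is 150 by 200 by 8 mm; axes of the lid: y along the hinge, -x towards the bar, z out of the lid's top
- lid_bar (a point): centre of the lid's grip bar: a round aluminium bar 12 mm thick and 100 mm long, parallel to the hinge, held by two arms at its ends 42 mm out in front of the lid's front edge (a 36 mm clear gap), in the plane of the lid, 192 mm from the hinge line; 89 mm above the slab when shut; axes as lid_hinge
- pad: dark hard silicone scrub pad (about 110 g) lying in the box, hidden until the lid is open: block 80 (x) by 48 (y) by 20 mm high, with a grip ridge on top along x, 56 long, 16 thick, from 20 to 52 mm height; origin at the centre of its underside
- slot (a point): floor centre of the white turntable caddy's empty compartment, 30 mm above the slab: 90 by 90 mm inside, sides along this point's x and y, walls 4 mm thick, 24 mm above the floor; the other three hold a jar, a brush, soap (up to 50 mm above the floor); the turntable's axis lies 66 mm off towards its (-x,-y) corner, with a 24 mm wide knob 25 mm above the floor; it turns with slight friction
- basket: yellow peg basket full of clothes pegs, 100 by 140 by 75 mm, loose, a bystander; origin under its centre
- tray: round aluminium tray, 150 mm across, 14 mm high, loose, a bystander; origin under its centre
- mug: heavy ceramic mug, 84 mm across, 95 mm high, loose, a bystander; origin under its centre

How it is judged:
By the outcome, as a careful person would: the job done as asked, in the order asked, and still so for the second after the job is handed in, with the robot touching nothing.
It also fails if it takes over 64 s, if anything falls off the work surface, if the arm or the gripper's body presses on something with over 40 N, if the wrist force passes 120 N, or if a joint passes its speed limit or range.

## Working session

There is one attempt and no reset: what is moved stays moved. The work goes in short steps, Python scripts to look and compute and a shell command to move; the robot and the scene stay as the last step left them, time stands still between calls to the robot, and variables do not carry over. Pictures are saved under pics/ and viewed, at most 10 in all, crops included, and the job is handed in when it is done.

```bash
ls; mkdir -p pics; python3 - <<'E'
from workcell import *
import cv2,numpy as np
s=read_state();print(s)
for n in("scene","top"):
    cv2.imwrite(f"pics/{n}0.png",read_camera(n));m=camera_model(n);print(n,m, -m["R"].T@m["t"])
E
```

```text
pics
{'time': 0.0, 'q': array([ 1.17107935e+00,  2.64744574e-01,  1.60540713e+00,  3.84003949e-05,
        1.27368752e+00, -3.68972927e-02]), 'joint_vel': array([-1.03801530e-03,  5.47847749e-04, -7.92635355e-04,  6.54688325e-04,
       -7.39840498e-05,  9.36824029e-04]), 'joint_torque': array([ 7.59643876e-05, -5.15105617e+01, -3.67312074e+01,  2.71631834e-04,
        1.29949237e-02, -2.22421484e-06]), 'tool_pos': array([0.23926418, 0.630377  , 0.22994992]), 'tcp_rot': array([-0.56671787, -3.08952124,  0.00343208]), 'wrist_force': array([ 0.48239483, -0.77216955,  0.31054158]), 'torque': array([-0.04960359,  0.01861853, -0.03249552]), 'grip_force': 0.0, 'width': 0.9985795385270273}
scene {'camera_matrix': array([[571.14388457,   0.        , 310.99009108],
       [  0.        , 571.14388457, 233.71428077],
       [  0.        ,   0.        ,   1.        ]]), 'R': array([[ 0.77769673,  0.62861528, -0.00553482],
       [ 0.41145797, -0.5156558 , -0.75153272],
       [-0.47527901,  0.58218719, -0.6596726 ]]), 't': array([-0.47897481, -0.1743673 ,  1.71246797])} [ 1.25814204 -0.78579955  0.99597443]
top {'camera_matrix': array([[449.76921984,   0.        , 319.02146723],
       [  0.        , 449.76921984, 234.44940557],
       [  0.        ,   0.        ,   1.        ]]), 'R': array([[ 0.00151527, -0.99990492,  0.01370575],
       [-0.99487395, -0.00289318, -0.10108138],
       [ 0.10111142, -0.01348233, -0.99478375]]), 't': array([-0.00872368,  0.60767794,  1.232334  ])} [0.47997313 0.00965001 1.28745032]
```

View pics/scene0.png

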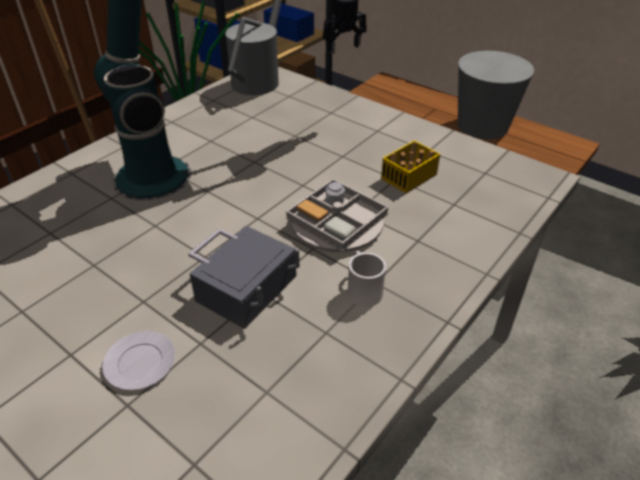

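View pics/top0.png

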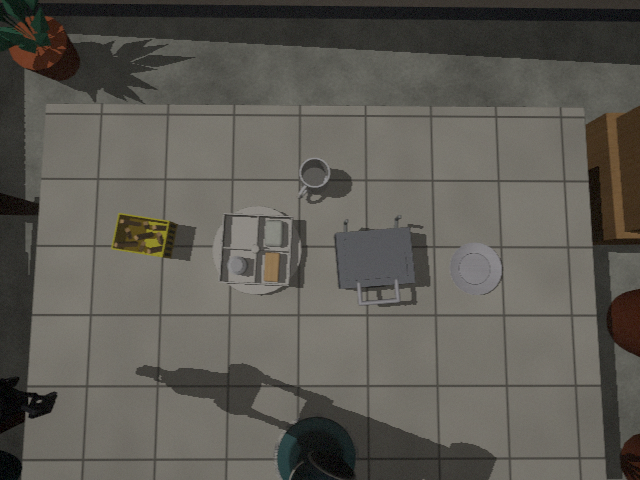

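The scene view shows the box (245,275) with its bar at (213,247), the caddy (337,215), the tray (138,360), the mug (367,280) and the basket (410,165). In the top view the caddy compartment at (238,232) looks empty, the box lid is centred at (375,257) and its bar is at (379,300). I'll zoom in for pixel accuracy.

```bash
cat > h.py <<'E'
import cv2,numpy as np
from workcell import *
from scipy.spatial.transform import Rotation as Ro
def ray(n,uv):
    m=camera_model(n);R,t,K=m["R"],np.array(m["t"]),m["camera_matrix"]
    d=R.T@np.linalg.solve(K,[uv[0],uv[1],1.]);return -R.T@t,d
def onz(n,uv,z):
    c,d=ray(n,uv);return c+d*(z-c[2])/d[2]
def proj(n,X):
    m=camera_model(n);p=m["camera_matrix"]@(m["R"]@np.array(X)+m["t"]);return p[:2]/p[2]
def two(a,b):
    (c1,d1),(c2,d2)=ray("scene",a),ray("top",b)
    s=np.linalg.lstsq(np.c_[d1,-d2],c2-c1,rcond=None)[0];p,q=c1+d1*s[0],c2+d2*s[1];return (p+q)/2,np.linalg.norm(p-q)
E
python3 - <<'E'
import cv2,numpy as np
t=cv2.imread("pics/top0.png")[195:315,205:425];s=cv2.imread("pics/scene0.png")[170:330,180:400]
b=lambda i,k:cv2.convertScaleAbs(cv2.resize(i,None,fx=k,fy=k,interpolation=cv2.INTER_CUBIC),alpha=1.2)
cv2.imwrite("pics/z1.png",b(t,3.6));cv2.imwrite("pics/z2.png",b(s,3.6))
E
```

```text
(no output)
```

View pics/z1.png

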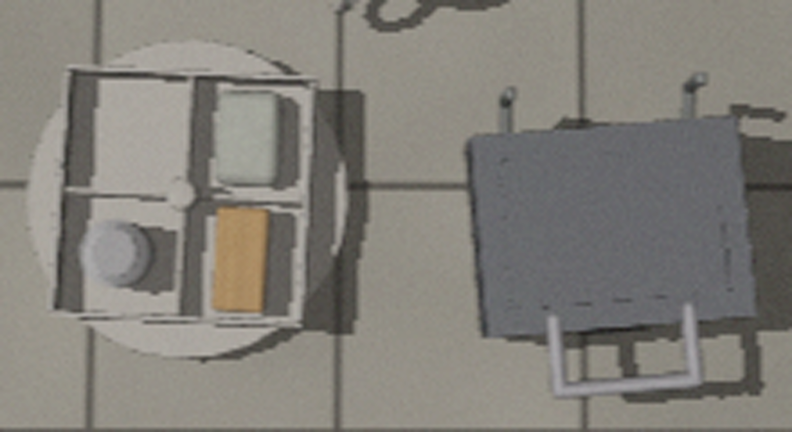

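View pics/z2.png

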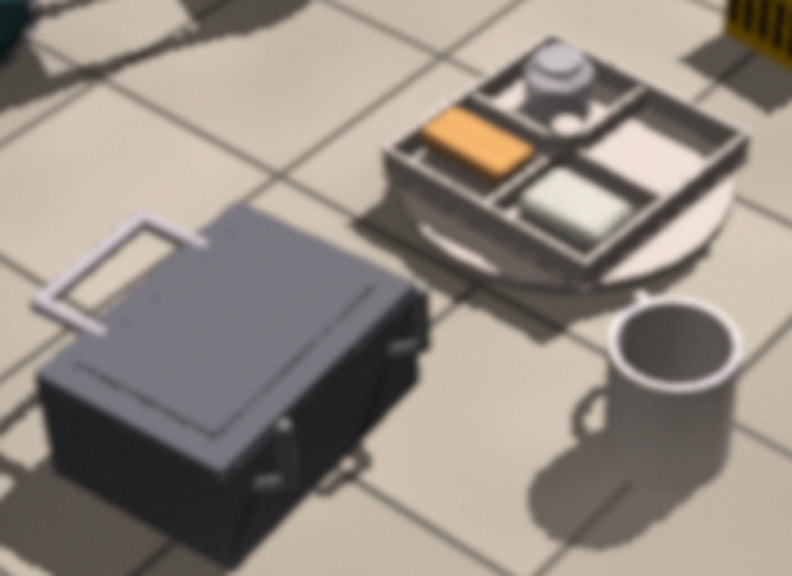

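z1 shows the lid corners at about (470,136), (737,117), (755,314) and (487,337), and the bar from (560,390) to (697,381). The caddy rim corners are (68,68), (317,80), (303,325) and (53,313), and the knob is at (180,193). The upper-left compartment is empty. In z2 the bar ends are (38,302) and (142,218).

```bash
python3 - <<'E'
from h import *
np.set_printoptions(precision=4,suppress=True)
T=lambda x,y:(205+(x+.5)/3.6-.5,195+(y+.5)/3.6-.5)
S=lambda x,y:(180+(x+.5)/3.6-.5,170+(y+.5)/3.6-.5)
L=np.array([onz("top",T(*p),.093) for p in[(470,136),(737,117),(755,314),(487,337)]]);print("lid top\n",L,L.mean(0))
d=lambda a,b:np.degrees(np.arctan2(*(a-b)[[1,0]])),
for a,b in((0,3),(1,2),(0,1),(3,2)):
    v=L[a]-L[b];print(np.linalg.norm(v),np.degrees(np.arctan2(v[1],v[0])))
L2=np.array([onz("scene",S(*p),.093) for p in[(425,292),(218,470),(38,378),(240,205)]]);print("lid scene\n",L2,L2.mean(0))
for a,b in((560,390),(697,381)):print("bar top",onz("top",T(a,b),.089))
for a,b in((38,302),(142,218)):print("bar scene",onz("scene",S(a,b),.09))
C=np.array([onz("top",T(*p),.054) for p in[(68,68),(317,80),(303,325),(53,313)]]);print("caddy\n",C,C.mean(0))
for a,b in((0,3),(1,2),(0,1),(3,2)):
    v=C[a]-C[b];print(np.linalg.norm(v),np.degrees(np.arctan2(v[1],v[0])))
C2=np.array([onz("scene",S(*p),.054) for p in[(748,138),(590,265),(387,155),(550,38)]]);print("caddy scene\n",C2,C2.mean(0))
print("knob",onz("top",T(180,193),.055),onz("scene",S(567,124),.055))
s=read_state();print(Ro.from_rotvec(s["tcp_rot"]).as_matrix())
E
```

```text
lid top
 [[ 0.607  -0.0498  0.093 ]
 [ 0.6218 -0.2488  0.093 ]
 [ 0.4759 -0.2593  0.093 ]
 [ 0.4588 -0.0619  0.093 ]] [ 0.5409 -0.1549  0.093 ]
0.1486462001473704 4.690752050950394
0.14629289025681375 4.128514734218616
0.1995738113511472 94.25943792961993
0.1981344810239517 94.93886760541926
lid scene
 [[ 0.6211 -0.0547  0.093 ]
 [ 0.6245 -0.2484  0.093 ]
 [ 0.4846 -0.2632  0.093 ]
 [ 0.468  -0.0666  0.093 ]] [ 0.5495 -0.1582  0.093 ]
bar top [ 0.4202 -0.1156  0.089 ]
bar top [ 0.4268 -0.2165  0.089 ]
bar scene [ 0.4304 -0.2149  0.09  ]
bar scene [ 0.4231 -0.1152  0.09  ]
caddy
 [[0.6627 0.2568 0.054 ]
 [0.654  0.0658 0.054 ]
 [0.467  0.075  0.054 ]
 [0.4757 0.2638 0.054 ]] [0.5648 0.1654 0.054 ]
0.18707266775909584 -2.1491755030136463
0.18728583224159392 -2.813623091865715
0.19114846847800832 87.41199000386439
0.18897832586989455 87.34613791372595
caddy scene
 [[0.6722 0.2509 0.054 ]
 [0.6641 0.0677 0.054 ]
 [0.4785 0.0714 0.054 ]
 [0.4836 0.2595 0.054 ]] [0.5746 0.1624 0.054 ]
knob [0.5667 0.1694 0.055 ] [0.5595 0.1806 0.055 ]
[[-0.9349  0.3549 -0.0008]
 [ 0.3549  0.9349 -0.0019]
 [ 0.0001 -0.0021 -1.    ]]
```

Estimates: bar centre (0.426, -0.165, 0.089), lid yaw 4.5°, hinge (0.618, -0.150, 0.085), slot (0.617, 0.209) with yaw -2.4°. I'll hold the tool straight down, grip the round bar across x and follow its arc while it turns between the pads.

```bash
python3 -m crank '[[[-4,0,0,0,0,0],[-4,0,0,0,0,0],[-4,0,0,0,0,0],[-4,0,0,0,0,0],[-4,0,0,0,0,0],[0,0,0,0,0,0.113],[0,0,0,0,0,0.113],[0,0,0,0,0,0.113]]]' 5
python3 -m crank '[[[0,0,0,0,0,0.113],[0,0,0,0,0,0.113],[0,0,0,0,0,0.113],[0,0,0,0,0,0.113],[0,0,0,0,0,0.113],[0,0,0,0,0,0.113],[0,0,0,0,0,0.113],[0,0,0,0,0,0]]]'
cat >> h.py <<'E'
def to(X,back=0.0):
    """shift in tool axes (cm) that takes TCP (or point `back` behind it) to X"""
    s=read_state();R=Ro.from_rotvec(s["tcp_rot"]).as_matrix()
    np.set_printoptions(precision=4,suppress=True)
    print("t",s["time"],"p",s["tool_pos"],"yaw_y",np.degrees(np.arctan2(R[1,1],R[0,1])),"tilt",R[:,2],"F",s["wrist_force"],"w",s["width"],"g",s["grip_force"])
    print("shift cm",100*R.T@(np.array(X)-(s["tool_pos"]-back*R[:,2])))
E
python3 -c "from h import *;to([.4255,-.1652,.19])"
```

```text
time: 0.77
tool_pos: [0.4276, 0.559, 0.2303]
tcp_rot: [-1.091, -2.945, 0.002]
wrist_force: [-0.2, 0.4, 0.7]
width: 0.584
grip_force: 0.0
time: 1.43
tool_pos: [0.4263, 0.5598, 0.2304]
tcp_rot: [2.136, 2.303, -0.002]
wrist_force: [-0.3, -0.8, -0.5]
width: 0.583
grip_force: 0.0
t 1.4333 p [0.4263 0.5598 0.2304] yaw_y 4.308961276978617 tilt [-0.0009 -0.001  -1.    ] F [-0.3065 -0.7682 -0.4816] w 0.5827090198994667 g 0.0
shift cm [-72.2805  -5.5186   4.119 ]
```

```bash
python3 -m crank '[[[-3.6,-0.3,0,0,0,0],[-3.6,-0.3,0,0,0,0],[-3.6,-0.3,0,0,0,0],[-3.6,-0.3,0,0,0,0],[-3.6,-0.3,0,0,0,0],[-3.6,-0.3,0,0,0,0],[-3.6,-0.3,0,0,0,0],[-3.6,-0.3,0,0,0,0]]]' >/dev/null
python3 -m crank '[[[-3.6,-0.3,0,0,0,0],[-3.6,-0.3,0,0,0,0],[-3.6,-0.3,0,0,0,0],[-3.6,-0.3,0,0,0,0],[-3.6,-0.3,0,0,0,0],[-3.6,-0.3,0,0,0,0],[-3.6,-0.3,0,0,0,0],[-3.6,-0.3,0,0,0,0]]]' > /dev/null
python3 -m crank '[[[-3.6,-0.3,1,0,0,0],[-3.6,-0.3,1,0,0,0],[-3.6,0,1,0,0,0],[-3.6,0,1,0,0,0],[0,0,0,0,0,0],[0,0,0,0,0,0]]]'
python3 - <<'E'
from h import *
to([.4255,-.1652,.07])
cv2.imwrite("pics/t1.png",cv2.resize(read_camera("top")[230:330,320:440],None,fx=6,fy=6,interpolation=cv2.INTER_CUBIC))
E
```

```text
time: 3.27
tool_pos: [0.4279, -0.1632, 0.1903]
tcp_rot: [-2.133, -2.303, 0.001]
wrist_force: [-0.6, 0.6, 0.6]
width: 0.586
grip_force: 0.0
t 3.2667 p [ 0.4279 -0.1632  0.1903] yaw_y 4.381262155442729 tilt [-0.0021  0.0012 -1.    ] F [-0.6462  0.6498  0.6119] w 0.5860846534616141 g 0.0
shift cm [-0.2012 -0.2297 12.0336]
```

View pics/t1.png

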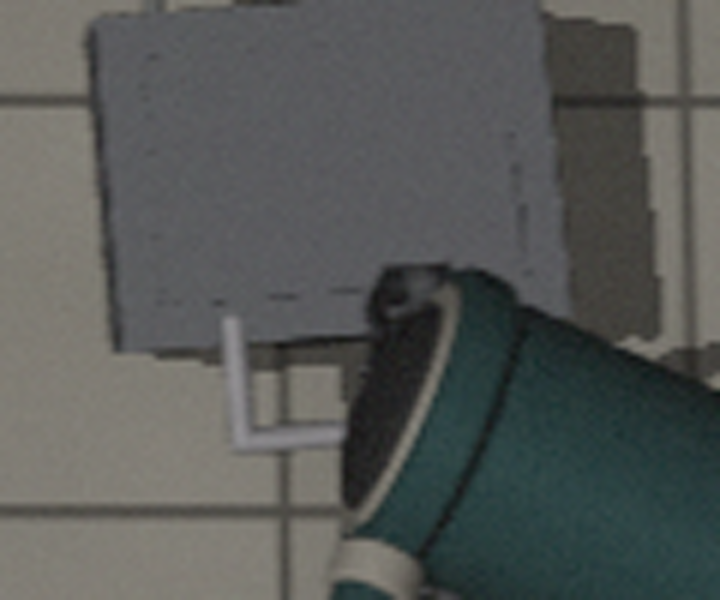

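The arm hides the bar centre from above, but the bar's left end and corner are where I measured them. I'll narrow the opening for equal clearance, descend and close gently.

```bash
python3 -m crank '[[[-0.2,-0.2,0,0,0,0],[0,0,2.5,0,0,0],[0,0,2.5,0,0,0],[0,0,2.5,0,0,0],[0,0,2,0,0,0],[0,0,1.5,0,0,0],[0,0,1,0,0,0],[0,0,0,0,0,0]]]' 3.6
python3 -m crank '[[[0,0,0,0,0,0],[0,0,0,0,0,0],[0,0,0,0,0,0],[0,0,0,0,0,0],[0,0,0,0,0,0],[0,0,0,0,0,0]]]' 0 25
python3 -c "from h import *;to([.4255,-.1652,.07])"
```

```text
time: 3.98
tool_pos: [0.4255, -0.1622, 0.0695]
tcp_rot: [-2.127, -2.307, 0.002]
wrist_force: [-1.2, 0.4, 0.1]
width: 0.42
grip_force: 0.0
time: 4.48
tool_pos: [0.4253, -0.164, 0.0723]
tcp_rot: [-2.13, -2.306, 0.004]
wrist_force: [-7.0, -0.6, 4.0]
width: 0.128
grip_force: 24.7
t 4.4833 p [ 0.4253 -0.164   0.0723] yaw_y 4.536310488846288 tilt [-0.0036  0.0001 -1.    ] F [-7.0137 -0.5853  4.0463] w 0.12800207188650078 g 24.71406877040863
shift cm [-0.1246  0.0149  0.2271]
```

Gripped: the opening reads 11 mm. Next I'll work out the arc increments.

```bash
python3 - <<'E'
import numpy as np
a=np.arange(0,33)*.0585+.021;r=19.2
for k,(y,z) in enumerate(zip(-r*np.diff(np.cos(a)),-r*np.diff(np.sin(a)))):print(k+1,round(a[k+1]-.021,3),"%.2f %.2f"%(y,z))
E
```

```text
1 0.058 0.06 -1.12
2 0.117 0.12 -1.12
3 0.176 0.19 -1.11
4 0.234 0.25 -1.09
5 0.293 0.31 -1.08
6 0.351 0.38 -1.06
7 0.41 0.44 -1.03
8 0.468 0.50 -1.01
9 0.527 0.56 -0.98
10 0.585 0.61 -0.94
11 0.644 0.67 -0.90
12 0.702 0.72 -0.86
13 0.761 0.77 -0.82
14 0.819 0.81 -0.77
15 0.878 0.86 -0.72
16 0.936 0.90 -0.67
17 0.994 0.94 -0.62
18 1.053 0.97 -0.56
19 1.112 1.00 -0.51
20 1.17 1.03 -0.45
21 1.229 1.05 -0.39
22 1.287 1.08 -0.32
23 1.346 1.09 -0.26
24 1.404 1.11 -0.20
25 1.463 1.12 -0.13
26 1.521 1.12 -0.07
27 1.58 1.12 0.00
28 1.638 1.12 0.07
29 1.697 1.12 0.13
30 1.755 1.11 0.20
31 1.814 1.09 0.26
32 1.872 1.08 0.32
```

```bash
python3 -m crank '[[[0,0.06,-1.12,0,0,0],[0,0.12,-1.12,0,0,0],[0,0.19,-1.11,0,0,0],[0,0.25,-1.09,0,0,0],[0,0.31,-1.08,0,0,0],[0,0.38,-1.06,0,0,0],[0,0.44,-1.03,0,0,0],[0,0.5,-1.01,0,0,0]]]'
```

```text
time: 5.15
tool_pos: [0.4465, -0.1622, 0.159]
tcp_rot: [-2.129, -2.304, 0.006]
wrist_force: [-10.8, -1.6, 2.0]
width: 0.123
grip_force: 24.4
```

```bash
python3 -m crank '[[[0,0.56,-0.98,0,0,0],[0,0.61,-0.94,0,0,0],[0,0.67,-0.9,0,0,0],[0,0.72,-0.86,0,0,0],[0,0.77,-0.82,0,0,0],[0,0.81,-0.77,0,0,0],[0,0.86,-0.72,0,0,0],[0,0.9,-0.67,0,0,0]]]'
```

```text
time: 5.82
tool_pos: [0.5063, -0.1573, 0.2289]
tcp_rot: [-2.131, -2.305, 0.003]
wrist_force: [-8.3, 3.3, 9.9]
width: 0.128
grip_force: 24.7
```

```bash
python3 -m crank '[[[0,0.94,-0.62,0,0,0],[0,0.97,-0.56,0,0,0],[0,1,-0.51,0,0,0],[0,1.03,-0.45,0,0,0],[0,1.05,-0.39,0,0,0],[0,1.08,-0.32,0,0,0],[0,1.09,-0.26,0,0,0],[0,1.11,-0.2,0,0,0]]]'
```

```text
time: 6.48
tool_pos: [0.5921, -0.1502, 0.2597]
tcp_rot: [2.132, 2.306, 0.004]
wrist_force: [-3.1, 4.7, 5.3]
width: 0.128
grip_force: 26.2
```

```bash
python3 -m crank '[[[0,1.12,-0.13,0,0,0],[0,1.12,-0.07,0,0,0],[0,1.12,0,0,0,0],[0,1.12,0.07,0,0,0],[0,1.12,0.13,0,0,0],[0,1.11,0.2,0,0,0],[0,1,0.26,0,0,0],[0,0.6,0.2,0,0,0]]]'
python3 -m crank '[[[0,0.3,0.1,0,0,0],[0,0,0,0,0,0],[0,0,0,0,0,0]]]'
```

```text
time: 7.15
tool_pos: [0.6753, -0.1435, 0.2504]
tcp_rot: [-2.132, -2.307, -0.003]
wrist_force: [-0.8, 5.5, 2.5]
width: 0.125
grip_force: 26.8
time: 7.4
tool_pos: [0.6777, -0.1433, 0.2494]
tcp_rot: [-2.132, -2.307, -0.003]
wrist_force: [-0.8, 5.4, 0.5]
width: 0.126
grip_force: 26.7
```

```bash
python3 -m crank '[[[0,0,0,0,0,0],[0,0,0,0,0,0],[0,0,0,0,0,0],[0,0,-1,0,0,0],[0,0,-2,0,0,0],[0,0,-3,0,0,0],[0,0,-3,0,0,0],[0,0,0,0,0,0]]]' 4
python3 -m crank '[[[2,-1,0,0,0,0],[4,-1,0,0,0,0],[4,-1,0,0,0,0],[4,-1,0,0,0,0],[4,-1,0,0,0,0],[4,-1,0,0,0,0],[4,-1,0,0,0,0],[4,-1,0,0,0,0]]]'
python3 - <<'E'
from h import *
to([.617,.209,.3])
t=read_camera("top");s=read_camera("scene");cv2.imwrite("pics/t2full.png",t);cv2.imwrite("pics/s2full.png",s)
a=cv2.resize(t[200:310,320:440],(600,550),interpolation=cv2.INTER_CUBIC);cv2.imwrite("pics/t2.png",cv2.convertScaleAbs(a,alpha=2,beta=10))
a=cv2.resize(s[190:340,170:320],(600,600),interpolation=cv2.INTER_CUBIC);cv2.imwrite("pics/s2.png",cv2.convertScaleAbs(a,alpha=1.5))
E
```

```text
time: 8.07
tool_pos: [0.6794, -0.1458, 0.3492]
tcp_rot: [2.125, 2.297, 0.01]
wrist_force: [1.0, 0.1, 2.2]
width: 0.471
grip_force: 0.0
time: 8.73
tool_pos: [0.5728, 0.1496, 0.3408]
tcp_rot: [2.133, 2.304, 0.002]
wrist_force: [0.5, 0.7, 0.5]
width: 0.467
grip_force: 0.0
t 8.7333 p [0.5728 0.1496 0.3408] yaw_y 4.427160143274199 tilt [ 0.0022  0.     -1.    ] F [0.4532 0.7289 0.4986] w 0.46706336797930426 g 0.0
shift cm [5.584  4.8537 4.0871]
```

View pics/t2.png

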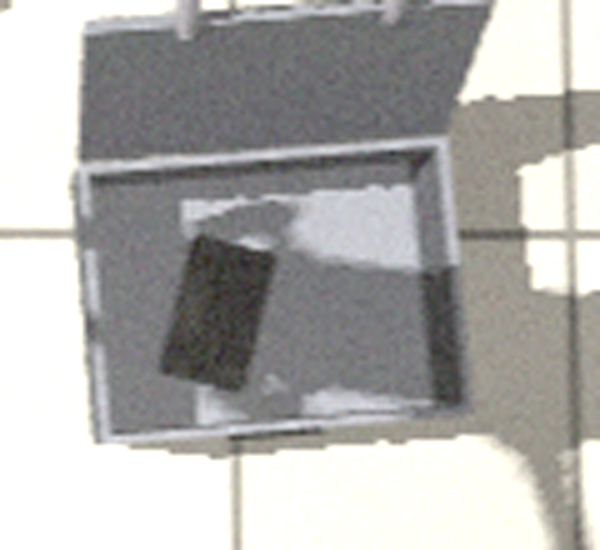

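View pics/s2.png

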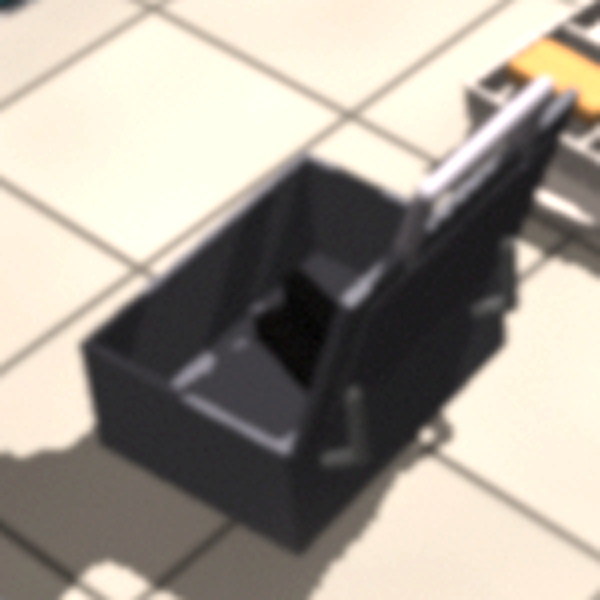

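The lid stands open. In t2 the pad is the dark shape with corners at about (200,235), (275,248), (240,390) and (162,370). I'll stretch the dark range to find the ridge.

```bash
python3 - <<'E'
from h import *
t=np.mean([read_camera("top").astype(float) for _ in range(6)],0);s=np.mean([read_camera("scene").astype(float) for _ in range(6)],0)
np.save("t.npy",t)
f=lambda i,a:cv2.resize(np.clip(i*a,0,255).astype(np.uint8),None,fx=9.5,fy=9.5,interpolation=cv2.INTER_CUBIC)
A=f(t[240:285,345:385],4);B=f(s[245:290,228:268],4)
print(t[240:285,345:385].min(),s[245:290,228:268].min())
cv2.imwrite("pics/pad.png",np.hstack([A,B]))
g=t.mean(2)[240:285,345:385];m=(g<g.min()+ (np.median(g)-g.min())*.5).astype(np.uint8)
c=max(cv2.findContours(m,0,1)[0],key=cv2.contourArea);r=cv2.minAreaRect(c);b=cv2.boxPoints(r)+[345,240];print(r,b)
for z in(.025,.04,.057):
    P=np.array([onz("top",p,z) for p in b]);v=P-np.roll(P,-1,0);print(z,P.mean(0),np.linalg.norm(v,axis=1),np.degrees(np.arctan2(v[:,1],v[:,0])))
E
```

```text
20.166666666666668 4.666666666666667
((18.088237762451172, 22.14706039428711), (17.220029830932617, 28.376667022705078), 14.03624439239502) [[351.29411983 273.8235321 ]
 [358.17647362 246.29412031]
 [374.88235474 250.47058868]
 [368.00000191 278.        ]]
0.025 [ 0.53060482 -0.13134837  0.025     ] [0.0798176  0.048449   0.07978652 0.04814033] [ 165.59581751   76.06042358  -14.62604424 -103.89889491]
0.04 [ 0.53000323 -0.12967307  0.04      ] [0.07886924 0.04787335 0.07883853 0.04756834] [ 165.59581751   76.06042358  -14.62604424 -103.89889491]
0.057 [ 0.52932143 -0.12777441  0.057     ] [0.07779442 0.04722094 0.07776413 0.04692009] [ 165.59581751   76.06042358  -14.62604424 -103.89889491]
```

View pics/pad.png

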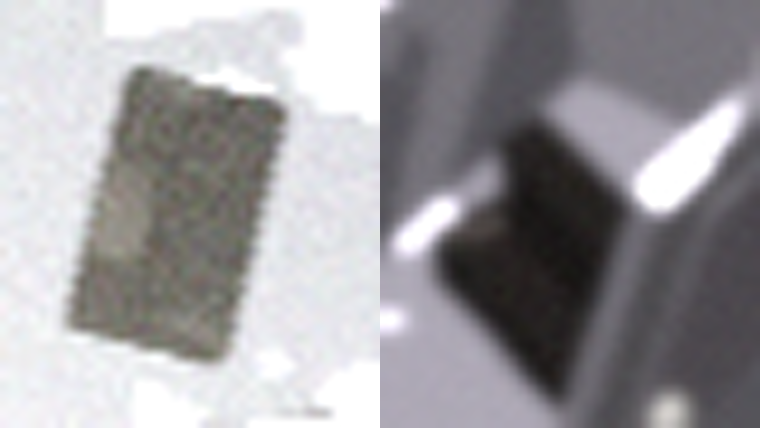

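The dark footprint measures 80 x 48 mm at z = 25 mm, so the pad lies flat. Its centre is (0.5306, -0.1313) and its long axis is at -14.6°; the scene view shows the step of the ridge on top. I'll turn the tool 71° and go over it.

```bash
python3 -m crank '[[[0,0,0,0,0,-0.113],[0,0,0,0,0,-0.113],[0,0,0,0,0,-0.113],[0,0,0,0,0,-0.113],[0,0,0,0,0,-0.113],[0,0,0,0,0,-0.113],[0,0,0,0,0,-0.113],[0,0,0,0,0,-0.113]]]' 4.5 >/dev/null
python3 -m crank '[[[0,0,0,0,0,-0.113],[0,0,0,0,0,-0.113],[0,0,0,0,0,-0.113],[0,0,0,0,0,0],[0,0,0,0,0,0]]]' >/dev/null
python3 -c "from h import *;to([.5306,-.1313,.20])"
```

```text
t 10.5167 p [0.5734 0.1481 0.3395] yaw_y 75.49451528554366 tilt [-0.0001 -0.     -1.    ] F [-0.8783  0.0958  1.0802] w 0.528043041323553 g 0.0
shift cm [ -2.8528 -28.1217  13.9538]
```

```bash
python3 -m crank '[[[-0.4,-3.7,0,0,0,0],[-0.4,-3.7,1,0,0,0],[-0.4,-3.7,1,0,0,0],[-0.4,-3.7,1.5,0,0,0],[-0.4,-3.7,1.5,0,0,0],[-0.4,-3.7,1.5,0,0,0],[-0.4,-3.7,1.5,0,0,0],[0,-2.2,1.5,0,0,0]]]' >/dev/null
python3 -m crank '[[[0,0,2,0,0,0],[0,0,2.5,0,0,0],[0,0,0,0,0,0],[0,0,0,0,0,0]]]' >/dev/null
python3 -c "from h import *;to([.5306,-.1313,.029])"
```

```text
t 11.5167 p [ 0.5297 -0.1308  0.1982] yaw_y 75.55615431784392 tilt [-0.0038  0.0011 -1.    ] F [-0.3683 -0.1606  0.7384] w 0.5257581559287524 g 0.0
shift cm [-0.1686 -0.0328 16.9153]
```

```bash
python3 -m crank '[[[0,0,2.5,0,0,0],[0,0,2.5,0,0,0],[0,0,2.5,0,0,0],[0,0,2.5,0,0,0],[0,0,2.5,0,0,0],[0,0,2,0,0,0],[0,0,0,0,0,0]]]'
python3 -m crank '[[[0,0,1,0,0,0],[0,0,0.7,0,0,0],[0,0,0.5,0,0,0],[0,0,0,0,0,0],[0,0,0,0,0,0]]]'
python3 -c "from h import *;to([.5306,-.1313,.029])"
```

```text
time: 12.1
tool_pos: [0.5292, -0.1298, 0.0522]
tcp_rot: [-0.391, -3.112, -0.001]
wrist_force: [-1.2, 0.2, 0.1]
width: 0.526
grip_force: 0.0
time: 12.52
tool_pos: [0.5315, -0.131, 0.0332]
tcp_rot: [0.391, 3.116, -0.0]
wrist_force: [0.1, 0.8, -0.1]
width: 0.527
grip_force: 0.0
t 12.5167 p [ 0.5315 -0.131   0.0332] yaw_y 75.68509422832015 tilt [ 0.0009 -0.0003 -1.    ] F [ 0.1229  0.7598 -0.0614] w 0.5268369613534001 g 0.0
shift cm [ 0.0857 -0.0493  0.4198]
```

```bash
python3 -m crank '[[[0,0,0.4,0,0,0],[0,0,0,0,0,0],[0,0,0,0,0,0],[0,0,0,0,0,0],[0,0,0,0,0,0],[0,0,0,0,0,0],[0,0,0,0,0,0],[0,0,0,0,0,0]]]' 0 40
python3 -c "from h import *;to([.5306,-.1313,.029])"
```

```text
time: 13.18
tool_pos: [0.5311, -0.131, 0.0287]
tcp_rot: [0.391, 3.117, -0.0]
wrist_force: [0.1, -0.8, 0.5]
width: 0.182
grip_force: 42.4
t 13.1833 p [ 0.5311 -0.131   0.0287] yaw_y 75.68628147167557 tilt [ 0.0001 -0.0001 -1.    ] F [ 0.1043 -0.8126  0.5403] w 0.181883688428031 g 42.367950081825256
shift cm [ 0.0413 -0.0392 -0.0269]
```

The opening reads 15.5 mm, which matches the ridge. I'll lift, then refine the slot pose with a predicted outline drawn on a zoomed view.

```bash
python3 -m crank '[[[0,0,-1,0,0,0],[0,0,-2,0,0,0],[0,0,-3,0,0,0],[0,0,-3,0,0,0],[0,0,-3,0,0,0],[0,0,-3,0,0,0],[0,0,-3,0,0,0],[0,0,0,0,0,0]]]'
python3 - <<'E'
from h import *
to([.615,.21,.25])
t=np.mean([read_camera("top").astype(float) for _ in range(4)],0);s=np.mean([read_camera("scene").astype(float) for _ in range(4)],0)
c,a=np.array([.566,.165]),np.radians(-2.4);Rz=np.array([[np.cos(a),-np.sin(a)],[np.sin(a),np.cos(a)]])
def crop(im,n,x0,y0,w,h,k,al):
    o=cv2.resize(np.clip(im[y0:y0+h,x0:x0+w]*al,0,255).astype(np.uint8),None,fx=k,fy=k,interpolation=cv2.INTER_CUBIC)
    for (b,hh,z,col) in((np.array([0,0]),.094,.054,(0,0,255)),(np.array([.047,.047]),.045,.054,(0,255,0)),(np.array([.047,.047]),.045,.030,(255,0,0))):
        q=[proj(n,[*(c+Rz@(b+hh*np.array(e))),z]) for e in((1,1),(1,-1),(-1,-1),(-1,1))]
        q=np.array([[(u-x0+.5)*k-.5,(v-y0+.5)*k-.5] for u,v in q]);cv2.polylines(o,[q.round().astype(np.int32)],True,col,1)
    return o
A=crop(t,"top",212,205,92,90,4.3,1.2);B=crop(s,"scene",283,175,109,85,4,1.)
H=max(A.shape[0],B.shape[0]);p=lambda i:cv2.copyMakeBorder(i,0,H-i.shape[0],0,0,0)
o=np.hstack([p(A),p(B)])[:,:800];print(o.shape);cv2.imwrite("pics/cad.png",o)
E
```

```text
time: 13.85
tool_pos: [0.5351, -0.132, 0.2168]
tcp_rot: [0.39, 3.105, -0.003]
wrist_force: [1.8, -0.6, -0.2]
width: 0.182
grip_force: 42.1
t 13.85 p [ 0.5351 -0.132   0.2168] yaw_y 75.69242270038474 tilt [ 0.0122 -0.0034 -0.9999] F [ 1.8222 -0.5974 -0.2082] w 0.18164843434293051 g 42.1443647146225
shift cm [ 0.6671 35.1134 -3.337 ]
(387, 800, 3)
```

View pics/cad.png

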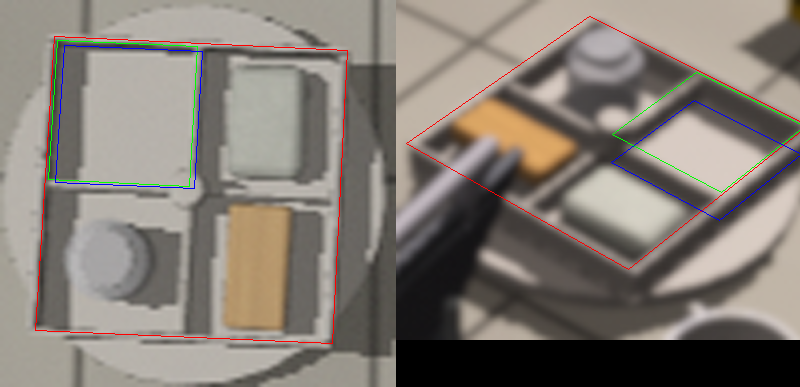

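In the top view the red outline follows the caddy rim to within a pixel or so, and the green outline fits the empty compartment. I'll place the pad along slot x, because any camera bias in x then cancels. Turn 12°, go across in y first to clear the lid, then trim.

```bash
python3 -m crank '[[[0,0,0,0,0,-0.104],[0,0,0,0,0,-0.104],[0,2,0,0,0,0],[0,3.5,0,0,0,0],[0,3.5,0,0,0,0],[0,3.5,0,0,0,0],[0,3.5,0,0,0,0],[0,3.5,0,0,0,0]]]' >/dev/null
python3 -m crank '[[[-0.5,3.5,0,0,0,0],[-1.5,3.5,0,0,0,0],[-1.5,3.5,0,0,0,0],[-1.5,3,0,0,0,0],[-1.5,1,0,0,0,0],[0,0,0,0,0,0],[0,0,0,0,0,0],[0,0,0,0,0,0]]]'
python3 -c "from h import *;to([.615,.21,.055])"
```

```text
time: 15.58
tool_pos: [0.6092, 0.2054, 0.2072]
tcp_rot: [-0.066, -3.138, 0.002]
wrist_force: [-1.1, -0.6, -2.5]
width: 0.179
grip_force: 42.1
t 15.5833 p [0.6092 0.2054 0.2072] yaw_y 87.60355983149054 tilt [-0.0027 -0.0011 -1.    ] F [-1.0605 -0.6452 -2.5123] w 0.17934013362943288 g 42.08197295665741
shift cm [-0.6001  0.4991 15.2218]
```

```bash
python3 -m crank '[[[-0.6,0.5,0,0,0,0],[0,0,2,0,0,0],[0,0,3,0,0,0],[0,0,3,0,0,0],[0,0,2.5,0,0,0],[0,0,1.2,0,0,0],[0,0,0,0,0,0],[0,0,0,0,0,0]]]'
python3 - <<'E'
from h import *
to([.615,.21,.0537])
o=np.hstack([cv2.resize(read_camera(n)[y:y+90,x:x+90],(400,400),interpolation=cv2.INTER_CUBIC) for n,x,y in(("top",205,200),("scene",300,165))]);cv2.imwrite("pics/hover.png",cv2.convertScaleAbs(o,alpha=1.4))
E
```

```text
time: 16.25
tool_pos: [0.6162, 0.2103, 0.0915]
tcp_rot: [-0.067, -3.14, 0.0]
wrist_force: [0.5, -0.1, -0.9]
width: 0.177
grip_force: 42.1
t 16.25 p [0.6162 0.2103 0.0915] yaw_y 87.56334168103363 tilt [-0.0009 -0.0003 -1.    ] F [ 0.5073 -0.0575 -0.9424] w 0.17666956408464352 g 42.05411732196808
shift cm [ 0.118  -0.0311  3.7824]
```

```bash
python3 -m crank '[[[0.1,0,0.5,0,0,0],[0,0,0.8,0,0,0],[0,0,0.8,0,0,0],[0,0,0.5,0,0,0],[0,0,0,0,0,0],[0,0,0,0,0,0]]]'
python3 -c "from h import *;to([.615,.21,.0537])"
```

```text
time: 16.85
tool_pos: [0.6147, 0.2107, 0.0645]
tcp_rot: [-0.065, -3.139, 0.001]
wrist_force: [-0.6, -0.1, -2.6]
width: 0.182
grip_force: 42.1
t 16.85 p [0.6147 0.2107 0.0645] yaw_y 87.60950541343081 tilt [-0.0018 -0.0005 -1.    ] F [-0.5549 -0.0555 -2.6166] w 0.18238760865560014 g 42.05984652042389
shift cm [-0.0394 -0.0632  1.0842]
```

```bash
python3 -m crank '[[[0,0,0.4,0,0,0],[0,0,0.4,0,0,0],[0,0,0.1,0,0,0],[0,0,0,0,0,0],[0,0,0,0,0,0]]]'
python3 -m crank '[[[0,0,0.1,0,0,0],[0,0,0,0,0,0],[0,0,0,0,0,0]]]'
```

```text
time: 17.27
tool_pos: [0.6153, 0.2108, 0.0565]
tcp_rot: [-0.066, -3.141, 0.0]
wrist_force: [-0.9, -0.1, -1.5]
width: 0.177
grip_force: 42.1
time: 17.52
tool_pos: [0.6155, 0.2109, 0.0557]
tcp_rot: [0.066, 3.141, 0.0]
wrist_force: [1.2, 0.1, -1.4]
width: 0.177
grip_force: 42.1
```

```bash
python3 -m crank '[[[0,0,0.1,0,0,0],[0,0,0.1,0,0,0],[0,0,0,0,0,0],[0,0,0,0,0,0]]]'
python3 -m crank '[[[0,0,0.1,0,0,0],[0,0,0,0,0,0],[0,0,0,0,0,0]]]'
```

```text
time: 17.85
tool_pos: [0.6153, 0.2108, 0.0534]
tcp_rot: [-0.066, -3.141, 0.0]
wrist_force: [0.5, -0.1, -2.1]
width: 0.182
grip_force: 42.1
time: 18.1
tool_pos: [0.6156, 0.2109, 0.0527]
tcp_rot: [0.066, 3.141, 0.0]
wrist_force: [-0.0, 0.0, -0.7]
width: 0.178
grip_force: 42.1
```

```bash
python3 -m crank '[[[0,0,0.1,0,0,0],[0,0,0,0,0,0],[0,0,0,0,0,0]]]'
python3 -m crank '[[[0,0,0,0,0,0]]]'
```

```text
time: 18.35
tool_pos: [0.6156, 0.2108, 0.0527]
tcp_rot: [0.066, 3.14, 0.0]
wrist_force: [-2.4, -1.0, 5.6]
width: 0.178
grip_force: 42.9
time: 18.43
tool_pos: [0.6156, 0.2109, 0.0527]
tcp_rot: [0.066, 3.14, 0.0]
wrist_force: [-2.5, -1.3, 5.5]
width: 0.182
grip_force: 42.9
```

The pad is on the floor: z stopped at 0.0527 with 5.5 N upward. Release and withdraw straight up.

```bash
python3 -m crank '[[[0,0,0,0,0,0],[0,0,0,0,0,0],[0,0,0,0,0,0],[0,0,0,0,0,0],[0,0,-0.5,0,0,0],[0,0,-1,0,0,0],[0,0,-2,0,0,0],[0,0,-3,0,0,0]]]' 3.5
python3 -m crank '[[[0,0,-3,0,0,0],[0,0,-4,0,0,0],[0,0,-4,0,0,0],[0,0,-4,0,0,0],[0,4,0,0,0,0],[0,4,0,0,0,0],[0,4,0,0,0,0],[0,4,0,0,0,0]]]'
python3 -m crank '[[[2,4,0,0,0,0],[2,4,0,0,0,0],[2,4,0,0,0,0],[2,4,0,0,0,0],[0,0,0,0,0,0],[0,0,0,0,0,0]]]'
python3 - <<'E'
from h import *
t=read_camera("top");s=read_camera("scene");o=np.zeros((600,800,3),np.uint8)
o[:300,:800]=cv2.resize(t[130:310,100:520],(800,300))
o[300:,:400]=cv2.resize(t[200:300,205:305],(400,300),interpolation=cv2.INTER_CUBIC);o[300:,400:]=cv2.resize(s[130:350,180:480],(400,300))
cv2.imwrite("pics/end.png",cv2.convertScaleAbs(o,alpha=1.4))
a=cv2.imread("pics/top0.png")
for n,(x,y,w,h) in dict(basket=(105,205,80,65),tray=(445,235,70,70),mug=(292,150,65,55)).items():
    sh,_=cv2.phaseCorrelate(a[y:y+h,x:x+w].mean(2),t[y:y+h,x:x+w].mean(2).astype(float));print(n,sh)
E
```

```text
time: 19.1
tool_pos: [0.6131, 0.2102, 0.1147]
tcp_rot: [-0.065, -3.135, 0.003]
wrist_force: [1.1, 0.6, -0.4]
width: 0.407
grip_force: 0.0
time: 19.77
tool_pos: [0.6224, 0.3721, 0.2689]
tcp_rot: [0.067, 3.139, 0.002]
wrist_force: [-0.0, -0.9, -0.3]
width: 0.411
grip_force: 0.0
time: 20.27
tool_pos: [0.5521, 0.5253, 0.2672]
tcp_rot: [0.059, 3.141, 0.001]
wrist_force: [0.0, 0.4, -0.5]
width: 0.41
grip_force: 0.0
basket (-0.04046207106652133, 0.005071997338660594)
tray (0.016188567831477485, -0.01514403970188738)
mug (-0.02872787288579559, -0.024977905621966556)
```

View pics/end.png

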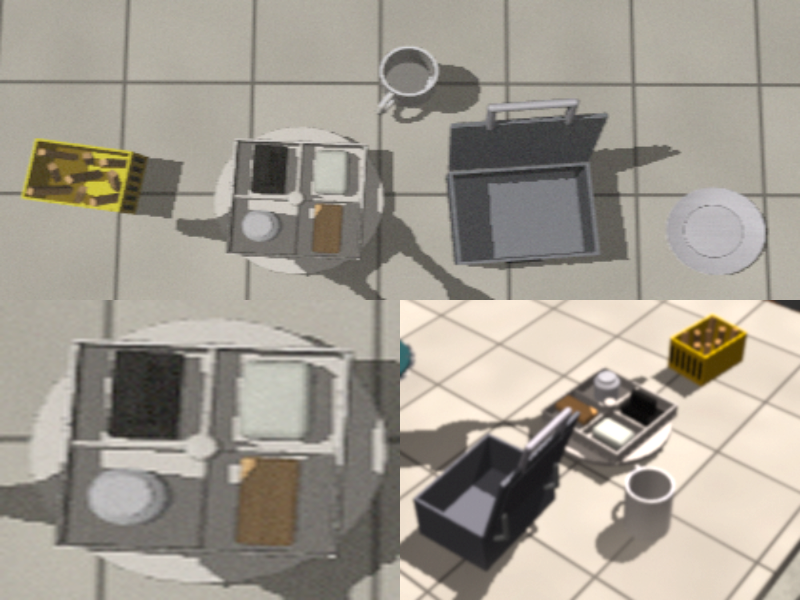

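The final picture shows the pad (147,393) inside the empty compartment, ridge up. The lid leans open at (527,140), and the basket, tray and mug have moved less than 0.05 px. The arm is clear of everything, so I'm handing in.

```bash
python3 -c "
from workcell import *
print(finish_job())"
```

```text
the job is handed in; nothing more can be done
None
```

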